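Scan the date tin at the pantry shelf

ROBOT

A 6-joint arm with a two-finger parallel gripper is mounted at the origin on the work surface. World frame = base frame: x ahead of the robot, y to its left, z up, the work surface at z = 0. Lengths are in mm, angles in degrees, forces in N, time in s.
With the tool pointing down it reaches from about 350 to 850 mm from the base axis. Payload 8.1 kg.
Tool frame: the origin (TCP) lies between the finger pads; the fingertips stand 11 mm ahead of it and the grasp point (between the pads) lies 8 mm behind it; z points along the fingers, y is the line along which they close (so a half turn about z gives the same grasp; the last joint's range is limited). The gripper opens to 85 mm and grips with 20 to 120 N. Pads are 22 mm wide; open, the fingers measure 114 mm over their backs; the gripper's body (76 mm by 85 mm) begins 54 mm behind the grasp point. The pads swing forward as they close: fully open they stand 13 mm farther back than shut.
Start: joints at [-68.262, 7.471, 85.268, -0, 87.261, -4.893], TCP at [268.966, -536.342, 242.292] pointing down, gripper open.
Joint ranges: [-169.43, 169.43], [-51.17, 129.36], [1.28, 143.12], [-76.62, 256.62], [0, 156.53], [-152.29, 152.29]. Speed limits (degrees/s): [136.94, 136.94, 159.86, 180, 180, 180].

INTERFACE

Orientations are given as [roll, pitch, yaw] about the fixed x, y, z axes, in that order (R = Rz(yaw) Ry(pitch) Rx(roll)).
In Python, from bench import r, snapshot, get_calibration gives the robot as it stands.
- The arm moves only by the tool step_arm, never from a script. Its argument "rows" is a list of rows, each a list of 2 entries, a list of its own where there are three numbers: the shift along the tool's x, y, z in mm, then the turn about the tool's z in degrees. In form: [[[tx, ty, tz], yaw], ...]. A call has 1 to 12 rows; each row is the pose to reach, as a shift and turn from the pose commanded when the call began, along the tool's axes at that moment; what a row does not reach only later rows make up. A row lasts 1/10 s, in which the tool goes at most 50 mm and 8.59 degrees, less where a joint would pass 70% of its speed; a pose out of reach is approached as far as the arm can. A call with a gripper value outside its range is refused whole. "fingers" is the opening, from 0 (shut) to 1 (fully open), set as the call begins (left out, the last holds). The fingers move at their own pace and stop on an object; "squeeze" is the grip in N (left out, the last holds). Time passes only in rows, so rows that repeat a pose let the fingers close. It gives the time, the measured TCP pose, the force, the opening and the grip force at its end, in the units of the state.
- r.sense(): the state, without advancing time (a new reading comes with each control period).
- snapshot(name): name is "scene" or "top" or "wrist"; returns the picture (420x560x3 uint8, blue, green, red); there is no depth.
- get_calibration(name): a dict with "fovy" (degrees; the focal length in pixels is half the picture's height over the tangent of half this angle, whatever the lens; pixels are square), "cx", "cy" (the principal point, pixels), "dist" ([k1, k2, p1, p2, k3] as OpenCV has them; the pictures are not rectified), "eye" and "orientation" of the camera in the world. Camera axes: x right, y up, looking along -z (the intrinsics and any distortion apply to the point x, -y, -z); pixel columns grow to the right and rows downward; lengths in mm; the calibration is good to about 2 mm. A picture is of the moment at which its call begins: read the wrist's pose just before it. get_calibration takes no time and is no camera call; for the wrist camera it gives the pose at the moment of the call.
- r.hand_in(): hands the job in; it is judged then, once.
The state is a dict: "time": time; "joint_pos": joint angles; "qd": joint speeds; "joint_efforts": joint torques, N m; "tool_pos": TCP position; "tcp_rot": TCP orientation; "ft_force": force on the tool from outside, world axes, zero at the start; "wrist_torque": the same for the moment, N m; "finger_gap": finger opening in mm; "grip_force": force on a finger pad.
Only numpy, scipy, OpenCV 4.12 (cv2) and the standard library are available. Lean on these libraries where they do the work, as an engineer would, in place of code of your own. Each camera call takes 0.05 s, during which the arm holds its last target. There are 200 camera calls.

TASK

Pull the drawer open, take the handheld scanner out of it, and aim it at the barcode label on the bronze date tin: beam on the middle of the label, square to it, from about 10 cm away, held still for a good second without touching the tin. Then lay the scanner back flat in the drawer the right way up, without dropping it, and push the drawer fully shut. Leave the tin and everything else where it stands.

Things in the scene. Friction and masses are not known exactly. Their poses are not given: they have to be found in the camera images.
- cabinet_drawer0 (a joint): Drawer of the low light-wood drawer unit (fixed, 280 deep x 250 wide x 100 mm high): how far it is out, in m: 0 shut, 0.197 at its stop; at the start shut or out by up to 20 mm. It slides towards the robot side of the unit with light friction (a few N) and stays where left. Its floor is 22 mm above the worktop, its walls end at 78 mm, its darker wooden front at 87 mm
- cabinet_drawer0_handle (a point): Grip point of the round chrome knob (28 mm across) mid-front on the drawer, 62 mm above the worktop, 35 mm out from the front. Moves with the drawer. x points straight into the unit (the drawer opens to -x), z up. From here the drawer's inside spans x 57 to 290 mm and y -104 to 104 mm; the unit's fixed top board starts at x 50 mm when shut
- scanner_grip (a point): Grip point of the handheld scanner, which lies loose in the drawer just behind its front, lengthwise, head towards the back of the unit. Its dark stick body is 90 long (x), 34 wide (y), 36 mm high; this point is mid-width, half-way up (18 mm), 45 mm from the tail end. Axes: x along the body to the head, z up when it lies right way up
- scanner_window (a point): Middle of the red window on the scanner's head, where the beam leaves; 69 mm ahead (+x) of scanner_grip and 1 mm below it. Its x axis is the beam: forwards and 45 degrees down when the scanner is level; y is across the scanner
- label (a point): Middle of the white barcode label (68 mm wide, 46 mm along the slope) on the 45-degree sloping front of the bronze date tin, 77 mm above the worktop. x axis: the label's outward normal (45 degrees upwards, out of the tin's front); y: level, along the label
- jar: White ceramic jar with wooden lid, 84 across, 115 mm high, origin under its centre; a bystander
- bowl: Blue bowl, 110 across, 55 mm high, origin under its centre; a bystander
- flask: Stainless vacuum flask with black twist cap, 80 across, 233 mm high, origin under its centre; a bystander
- cup1: White finjan cup, 64 across, 55 mm high, on the beige silicone mat; origin under its centre; a bystander
- cup2: The second white finjan cup, like the first, on the same mat; a bystander
- scanner: The scanner as a whole, about 0.16 kg; origin 5 mm ahead (+x) of scanner_grip and 18 mm below it, same axes. Its yellow head, 50 mm wide and 57 mm high, is bent 45 degrees down; the nose ends 80 mm ahead of scanner_grip
- tin: Bronze aluminium date tin, loose, about 0.3 kg, 100 deep (x) x 110 wide (y) x 105 mm high, the upper half of its front cut off at 45 degrees and carrying the label; front (-x) turned roughly towards the robot. Origin under its centre
There are look-alikes about, which are no part of the job. What is shaped like the tin but turquoise is not meant.

How it is judged:
By the outcome, as a careful person would: the job done as asked, in the order asked, and still so for the second after the job is handed in, with the robot touching nothing.
It also fails if it takes over 72 s, if anything falls off the work surface, if the arm or the gripper's body presses on something with over 40 N, if the wrist force passes 120 N, or if a joint passes its speed limit or range.

## Working session

There is one attempt and no reset: what is moved stays moved. The work goes in short steps, Python scripts to look and compute and a tool call to move; the robot and the scene stay as the last step left them, time stands still between calls to the robot, and variables do not carry over. Pictures are saved under pics/ and viewed, at most 10 in all, crops included, and the job is handed in when it is done.

Besides the shell and the picture viewer there is one more tool, called after "Emit:" as a command line: name --argument value ..., lists and objects as JSON in quotes. step_arm: Moves the arm, as the interface text tells. Its arguments: {"type":"object","properties":{"rows":{"type":"array"},"fingers":{"type":"number"},"squeeze":{"type":"number"}},"required":["rows"]}

```bash
ls; mkdir -p pics; python3 - <<'E'
from bench import r,snapshot,get_calibration
import cv2,numpy as np
print(r.sense())
a=snapshot("scene");b=snapshot("top")
cv2.imwrite("pics/s.png",a);cv2.imwrite("pics/t.png",b)
for n in("scene","top","wrist"):print(n,get_calibration(n))
E
```

```text
pics
{'time': 0.0, 'joint_pos': array([-6.82623270e+01,  7.51692065e+00,  8.53319179e+01, -2.56228564e-03,
        8.72604967e+01, -4.89299060e+00]), 'qd': array([-0.04678043,  0.00446888, -0.05379355,  0.05390375, -0.00959672,
       -0.09179135]), 'joint_efforts': array([-2.73821410e-03, -5.69399822e+01, -5.00557530e+01, -8.07604338e-04,
        1.48980855e-02, -3.53140672e-05]), 'tool_pos': array([ 268.74594291, -535.83623871,  241.20022412]), 'tcp_rot': array([-1.79890845e+02, -6.77595415e-03,  2.66307821e+01]), 'ft_force': array([-0.01985492,  0.06572608,  0.17573979]), 'wrist_torque': array([ 0.06648419,  0.0475635 , -0.01238152]), 'grip_force': 0.0, 'finger_gap': 85.51082090369378}
scene {'fovy': 46.84225038782657, 'cx': 280.95654320514745, 'cy': 215.9839120871494, 'dist': array([-0.16358782,  0.        ,  0.        ,  0.        ,  0.        ]), 'eye': array([1262.88074043, -227.20016151, 1194.95337414]), 'orientation': array([36.84520341,  0.33441479, 64.49244733])}
top {'fovy': 50.10818621867448, 'cx': 285.6191832272228, 'cy': 208.52606473418547, 'dist': array([-0.0787354,  0.       ,  0.       ,  0.       ,  0.       ]), 'eye': array([ 353.27085018,  125.42383174, 1268.98039647]), 'orientation': array([  6.72236879,   0.75980492, -89.55068044])}
wrist {'fovy': 58.60791834051688, 'cx': 278.61649329210275, 'cy': 216.51304659654016, 'dist': array([0.01920556, 0.        , 0.        , 0.        , 0.        ]), 'eye': array([ 330.55687505, -505.58829239,  373.47067068]), 'orientation': array([-15.5489646 ,   0.10800901, -63.31816069])}
```

View pics/s.png

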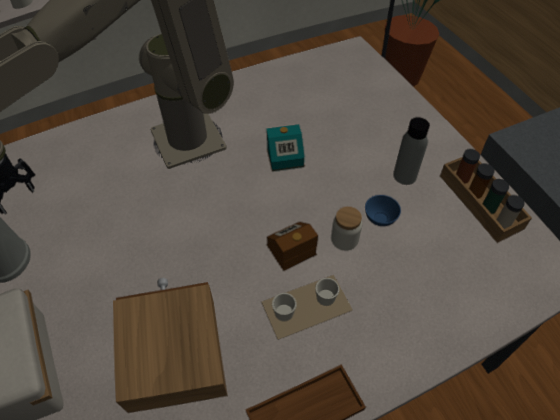

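View pics/t.png

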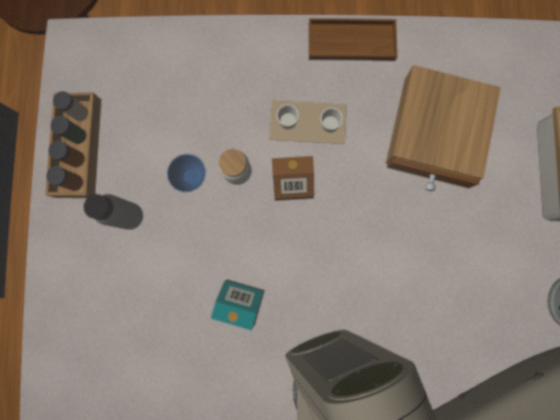

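The pictures show the bronze tin at top-view px (293,178) with its label at (294,186). The drawer unit is at (444,125) and its knob at (431,183).

```bash
cat > h.py <<'E'
import numpy as np,cv2
from scipy.spatial.transform import Rotation as R
from bench import r,snapshot,get_calibration
def K(c):
    f=210/np.tan(np.radians(c['fovy']/2)); return np.array([[f,0,c['cx']],[0,f,c['cy']],[0,0,1.]])
def ray(c,uv):
    p=cv2.undistortPoints(np.array([[uv]],float),K(c),c['dist'])[0,0]
    d=R.from_euler('xyz',c['orientation'],degrees=True).apply([p[0],-p[1],-1]); return c['eye'],d
def onz(c,uv,z):
    e,d=ray(c,uv); return e+d*(z-e[2])/d[2]
def proj(c,P):
    q=R.from_euler('xyz',c['orientation'],degrees=True).inv().apply(np.atleast_2d(P)-c['eye'])*[1,-1,-1]
    return cv2.projectPoints(q,np.zeros(3),np.zeros(3),K(c),c['dist'])[0][:,0]
E
python3 - <<'E'
from h import *
b=cv2.imread("pics/t.png")
A=cv2.resize(b[50:200,380:510],None,fx=3,fy=3,interpolation=cv2.INTER_CUBIC)
B=cv2.resize(b[150:206,265:325],(390,364),interpolation=cv2.INTER_CUBIC)
o=np.zeros((450,790,3),np.uint8);o[:450,:390]=A;o[:364,400:790]=B
cv2.imwrite("pics/c.png",o)
E
```

```text
(no output)
```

View pics/c.png

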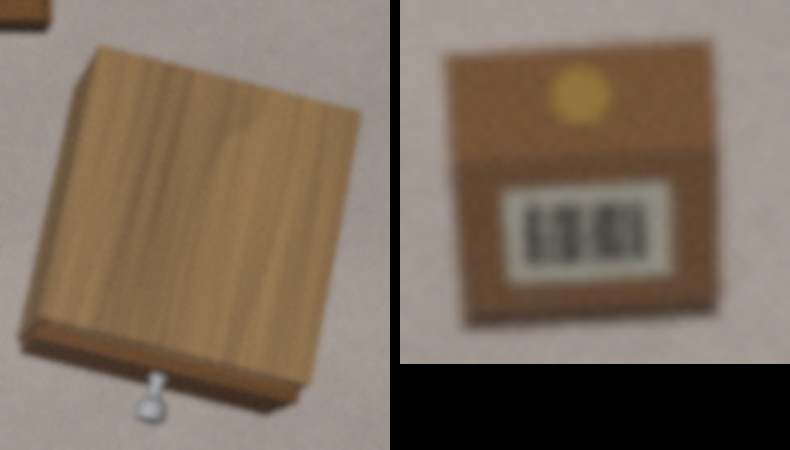

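```bash
python3 - <<'E'
from h import *
np.set_printoptions(precision=1,suppress=True)
c=get_calibration("top");s=get_calibration("scene")
P=[onz(c,(x/3+380,y/3+50),100) for x,y in[(100,46),(361,111),(308,385),(38,320)]]
for p in P:print(p)
print([np.degrees(np.arctan2(*(a-b)[1::-1])) for a,b in((P[0],P[1]),(P[3],P[2]),(P[0],P[3]),(P[1],P[2]))], [np.linalg.norm(a-b) for a,b in((P[0],P[1]),(P[3],P[2]),(P[0],P[3]),(P[1],P[2]))])
print("knob",onz(c,(151/3+380,410/3+50),62),onz(s,(162,284),62))
f=lambda x,y:((x-400)/6.5+265,y/6.5+150)
L=[onz(c,f(*q),z) for q,z in[((503,188),93.3),((670,181),93.3),((675,275),60.7),((511,284),60.7),((587,232),77)]]
T=[onz(c,f(*q),105) for q in[(447,57),(713,41)]]
for p in L+T:print(p)
for a,b in((L[0],L[1]),(L[3],L[2]),(T[0],T[1])):print(np.degrees(np.arctan2(*(a-b)[1::-1]))-90)
print("scene label",onz(s,(287,231),77))
print(onz(s,(348,215),115),onz(c,(233,162),115))
for q in[(287,116),(331,120)]:print(onz(c,q,55))
E
```

```text
[ 890.2 -206.6  100. ]
[ 832.4 -447.9  100. ]
[ 575.4 -383.2  100. ]
[ 631.8 -142.   100. ]
[np.float64(76.5075118161278), np.float64(76.83844942566427), np.float64(-14.045186956073028), np.float64(-14.130569818990926)] [np.float64(248.13300973893215), np.float64(247.7560293434731), np.float64(266.4225192186823), np.float64(264.9955376536013)]
knob [ 558.  -252.5   62. ] [ 560.8 -252.7   62. ]
[570.9 155.4  93.3]
[574.1  87.2  93.3]
[540.3  83.9  60.7]
[536.1 152.5  60.7]
[555.6 120.9  77. ]
[622.8 178.4 105. ]
[630.   70.1 105. ]
2.756736257734943
3.516006751651844
3.8080912007108054
scene label [559.1 120.2  77. ]
[608.1 285.8 115. ] [611.4 281.1 115. ]
[757.  140.8  55. ]
[746.   17.8  55. ]
```

```bash
cat >> h.py <<'E'
def go(x,y,z,yaw):
    s=r.sense(); Rt=R.from_euler('xyz',s['tcp_rot'],degrees=True)
    d=Rt.inv().apply(np.array([x,y,z])-s['tool_pos']); t=-((yaw-s['tcp_rot'][2]+180)%360-180)
    print("shift",d.round(1),"turn",round(t,2),"t",s['time'],"pos",s['tool_pos'].round(1),s['tcp_rot'].round(2),"F",s['ft_force'].round(1),"gap",round(s['finger_gap'],1))
E
python3 -c "
from h import *
go(540,-248,165,-13.8)"
```

```text
shift [ 371.5 -135.6   76.6] turn 40.43 t 0.1 pos [ 268.8 -535.9  241.3] [-1.799e+02 -1.000e-02  2.663e+01] F [-0.   0.5 -0.3] gap 85.4
```

Emit:
step_arm --rows '[[[31,-11,6],4],[[68,-25,14],8],[[105,-38,22],12],[[142,-52,29],16],[[179,-65,37],20],[[216,-79,45],24],[[253,-92,52],28],[[290,-106,60],32],[[327,-120,68],36],[[355,-130,74],39],[[371.5,-135.6,76.5],40.4],[[371.5,-135.6,76.5],40.4]]' --fingers 1

```text
time: 1.3
tool_pos: [541.0, -246.2, 164.5]
tcp_rot: [-179.9, 0.1, -13.6]
ft_force: [-0.1, 0.3, -0.9]
finger_gap: 84.8
grip_force: 0.0
```

```bash
python3 - <<'E'
from h import *
c=get_calibration("wrist");a=snapshot("wrist");cv2.imwrite("pics/w1.png",a)
go(540,-248,165,-13.8)
import json;json.dump({k:(v.tolist() if hasattr(v,'tolist') else v) for k,v in c.items()},open("w1.json","w"))
E
```

```text
shift [-0.2  0.6 -0.1] turn 0.17 t 1.35 pos [ 540.4 -247.5  164.9] [-1.7998e+02  9.0000e-02 -1.3630e+01] F [-0.1 -0.4  0.2] gap 85.5
```

View pics/w1.png

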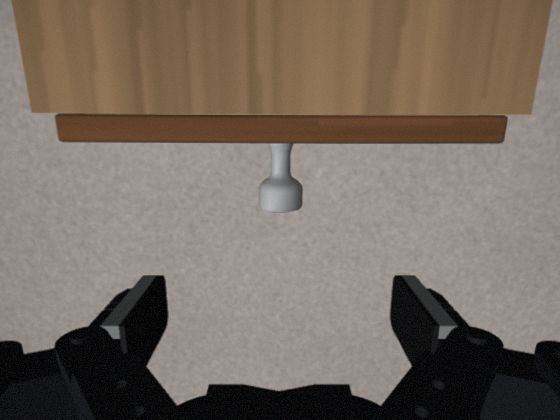

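Knob head is centred at about (281,194); the board edge runs level from (33,112) to (531,113), so the yaw is right.

```bash
python3 - <<'E'
from h import *
import json
np.set_printoptions(precision=1,suppress=True)
c={k:(np.array(v) if isinstance(v,list) else v) for k,v in json.load(open("w1.json")).items()}
k=onz(c,(281,194),64);print("knob",k)
A,B=onz(c,(33,112),100),onz(c,(531,113),100);print(A,B,np.degrees(np.arctan2(*(A-B)[1::-1]))-90, (A+B)/2)
F,G=onz(c,(58,114),87),onz(c,(506,115),87);print(F,G)
ux=R.from_euler('z',-13.7,degrees=True).apply([1,0,0]);print("knob->board", ((A+B)/2-k)@ux)
go(k[0],k[1],54,-13.8)
E
```

```text
knob [ 559.  -251.7   64. ]
[ 636.5 -142.1  100. ] [ 577.4 -384.8  100. ] -13.700102521809129 [ 607.  -263.4  100. ]
[ 634.4 -146.6   87. ] [ 577.5 -380.    87. ]
knob->board 49.42005264109468
shift [ 19.2  -0.3 110.9] turn 0.17 t 1.35 pos [ 540.4 -247.5  164.9] [-180.     0.1  -13.6] F [-0.1 -0.4  0.2] gap 85.5
```

Emit:
step_arm --rows '[[[6,0,30],0],[[13,0,60],0],[[19,0,90],0],[[19,0,104],0],[[19,0,111],0],[[19,0,111],0]]'

```text
time: 1.95
tool_pos: [557.9, -253.4, 54.4]
tcp_rot: [-180.0, 0.1, -13.8]
ft_force: [-0.3, -0.1, 0.5]
finger_gap: 85.4
grip_force: 0.0
```

Emit:
step_arm --rows '[[[0,0,0],0],[[0,0,0],0],[[0,0,0],0],[[0,0,0],0],[[0,0,0],0],[[0,0,0],0],[[0,0,0],0],[[0,0,0],0]]' --fingers 0 --squeeze 40

```text
time: 2.75
tool_pos: [560.1, -251.6, 56.3]
tcp_rot: [-179.9, -0.1, -13.7]
ft_force: [1.0, 8.2, 6.4]
finger_gap: 26.1
grip_force: 39.7
```

Emit:
step_arm --rows '[[[-6,0,0],0],[[-18,0,0],0],[[-36,0,0],0],[[-55,0,0],0],[[-75,0,0],0],[[-95,0,0],0],[[-115,0,0],0],[[-135,0,0],0],[[-155,0,0],0],[[-173,0,0],0],[[-185,0,0],0],[[-193,0,0],0]]'

```text
time: 3.95
tool_pos: [372.4, -205.4, 56.2]
tcp_rot: [-179.8, -0.2, -13.8]
ft_force: [4.2, 13.9, 8.6]
finger_gap: 26.3
grip_force: 41.2
```

Emit:
step_arm --rows '[[[-1,0,0],0],[[-1,0,0],0],[[-1,0,0],0]]'

```text
time: 4.25
tool_pos: [371.7, -205.2, 56.1]
tcp_rot: [-179.8, -0.1, -13.8]
ft_force: [1.9, 14.3, 11.5]
finger_gap: 25.9
grip_force: 41.4
```

Emit:
step_arm --rows '[[[0,0,0],0],[[0,0,0],0],[[0,0,0],0],[[0,0,0],0],[[0,0,0],0],[[0,0,-15],0],[[0,0,-45],0],[[20,0,-85],0],[[50,0,-115],0],[[77,0,-125],0],[[77,0,-125],0],[[77,0,-125],0]]' --fingers 1

```text
time: 5.45
tool_pos: [445.0, -225.2, 179.4]
tcp_rot: [-180.0, 0.1, -13.8]
ft_force: [-0.7, -0.3, -0.8]
finger_gap: 85.4
grip_force: 0.0
```

```bash
python3 - <<'E'
from h import *
import json
c=get_calibration("wrist");a=snapshot("wrist");cv2.imwrite("pics/w2.png",a)
go(475,-230,55,-13.7)
json.dump({k:(v.tolist() if hasattr(v,'tolist') else v) for k,v in c.items()},open("w2.json","w"))
E
```

```text
shift [ 31.4  -2.3 123.7] turn -0.07 t 5.5 pos [ 444.2 -224.9  178.8] [-1.7997e+02  1.2000e-01 -1.3770e+01] F [-1.2 -1.1  0.2] gap 85.2
```

View pics/w2.png

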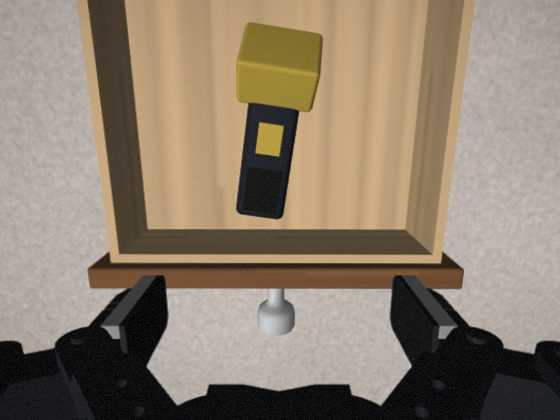

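Scanner in the drawer: tail corners at (238,214) and (281,218), and the head joint at (249,104) to (298,111). It is turned a few degrees.

```bash
python3 - <<'E'
from h import *
import json
np.set_printoptions(precision=1,suppress=True)
c={k:(np.array(v) if isinstance(v,list) else v) for k,v in json.load(open("w2.json")).items()}
q=[(238,213),(282,217),(249,104),(298,111)]
P=[onz(c,p,58) for p in q]
for p in P:print(p)
t=(P[0]+P[1])/2;m=(P[2]+P[3])/2;d=m-t
for a,b in((P[0],P[2]),(P[1],P[3])): print(np.degrees(np.arctan2(*(b-a)[1::-1])))
yaw=np.degrees(np.arctan2(d[1],d[0]));print("yaw",yaw,"len",np.linalg.norm(d),"width",np.linalg.norm(P[0]-P[1]),"cross",np.degrees(np.arctan2(*(P[0]-P[1])[1::-1]))-90)
u=d/np.linalg.norm(d)
g=t+45*u;print("grip",g)
print("knob",onz(c,(276,317),64))
go(g[0],g[1],38,yaw)
E
```

```text
[ 452.5 -197.4   58. ]
[ 442.3 -226.7   58. ]
[ 521.3 -223.8   58. ]
[ 509.6 -253.6   58. ]
-20.94838230777501
-21.82626163684299
yaw -21.383438014096953 len 73.0549065401251 width 31.005719447058503 cross -19.092554217090367
grip [ 489.3 -228.5   58. ]
knob [ 370.2 -204.7   64. ]
shift [ 44.9  -7.2 140.7] turn 7.62 t 5.5 pos [ 444.2 -224.9  178.8] [-180.     0.1  -13.8] F [-1.2 -1.1  0.2] gap 85.2
```

Emit:
step_arm --rows '[[[15,-2,30],2.5],[[30,-5,60],5],[[45,-7,90],7.4],[[45,-7,115],7.4],[[45,-7,130],7.4],[[45,-7,137],7.4],[[45,-7,140],7.4],[[45,-7,140],7.4]]'

```text
time: 6.3
tool_pos: [490.6, -229.4, 40.5]
tcp_rot: [180.0, -0.0, -21.2]
ft_force: [-0.9, -0.1, 0.7]
finger_gap: 85.3
grip_force: 0.0
```

Emit:
step_arm --rows '[[[0,0,0],0],[[0,0,0],0],[[0,0,0],0],[[0,0,0],0],[[0,0,0],0],[[0,0,0],0],[[0,0,0],0],[[0,0,0],0]]' --fingers 0 --squeeze 60

```text
time: 7.1
tool_pos: [491.1, -229.5, 40.6]
tcp_rot: [180.0, -0.1, -21.2]
ft_force: [-0.4, 0.5, 6.5]
finger_gap: 32.9
grip_force: 60.7
```

Emit:
step_arm --rows '[[[0,0,-5],0],[[0,0,-20],0],[[0,0,-45],0],[[0,0,-75],0],[[0,0,-105],0],[[0,0,-135],0],[[-5,-15,-165],-1],[[-14,-42,-190],-3],[[-26,-80,-210],-6],[[-38,-116,-222],-8],[[-50,-152,-229],-11],[[-60,-182,-229],-13]]'

```text
time: 8.3
tool_pos: [500.5, -36.0, 271.4]
tcp_rot: [-180.0, -0.2, -8.0]
ft_force: [-0.7, 0.2, -1.9]
finger_gap: 33.1
grip_force: 59.9
```

Emit:
step_arm --rows '[[[0,-40,0],-3],[[-2,-75,0],-6],[[-4,-105,0],-8],[[-6,-130,0],-10],[[-9,-148,0],-11],[[-9,-153,0],-11.5],[[-9,-153,0],-11.5],[[-9,-153,0],-11.5]]'

```text
time: 9.1
tool_pos: [513.0, 114.3, 269.1]
tcp_rot: [180.0, -0.0, 3.3]
ft_force: [-0.8, -0.2, -1.6]
finger_gap: 33.1
grip_force: 59.9
```

```bash
python3 - <<'E'
from h import *
import json
c=get_calibration("wrist");a=snapshot("wrist");cv2.imwrite("pics/w3.png",a)
go(510,118,270,3.3)
json.dump({k:(v.tolist() if hasattr(v,'tolist') else v) for k,v in c.items()},open("w3.json","w"))
E
```

```text
shift [-2.8 -4.1 -1. ] turn -0.04 t 9.15 pos [513. 114. 269.] [179.98   0.     3.26] F [-0.7 -0.6 -1.9] gap 33.3
```

View pics/w3.png

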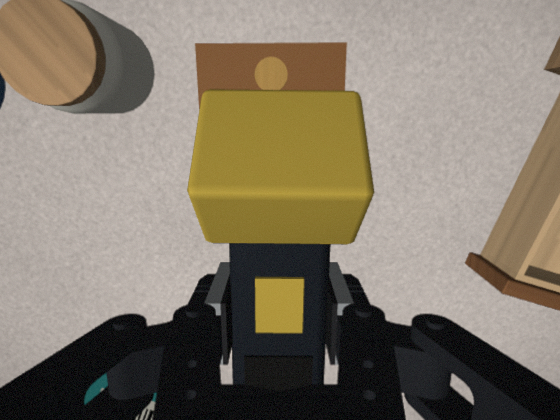

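The tin's back top edge runs from (195,44) to (346,43). The scanner sits straight in the jaws, with the yellow button centred at (279,306), and it hides the label.

```bash
python3 - <<'E'
from h import *
import json
np.set_printoptions(precision=1,suppress=True)
ld=lambda n:{k:(np.array(v) if isinstance(v,list) else v) for k,v in json.load(open(n)).items()}
c=ld("w3.json");w=ld("w2.json")
A,B=onz(c,(195.5,43.5),105),onz(c,(346,42.5),105);yaw=np.degrees(np.arctan2(*(A-B)[1::-1]))-90
print(A,B,np.linalg.norm(A-B),"yaw",yaw)
Rz=R.from_euler('z',3.3,degrees=True)
print("label", (A+B)/2+Rz.apply([-75.5,0,-28]))
b3=onz(c,(279,306),269+17.4);print("button in tool x,y:",Rz.inv().apply(b3-[513,114,0]))
g=np.array([489.3,-228.5,58]);b2=onz(w,(270,140),58);print("button from grip:",R.from_euler('z',-21.2,degrees=True).inv().apply(b2-g))
# body edges in hand
e=[onz(c,p,286.4) for p in((231,300),(329,300))];print([Rz.inv().apply(p-[513,114,0]) for p in e])
lab=np.array([557,120,77.])
E
```

```text
[625.9 181.1 105. ] [633.   72.3 105. ] 109.06832283450534 yaw 3.717280351236326
label [554.1 122.4  77. ]
button in tool x,y: [  5.3   0.1 286.4]
button from grip: [ 7.2 -0.3  0. ]
[array([  7.5,  16.4, 286.4]), array([  7.6, -16.8, 286.4])]
```

```bash
python3 -c "
from h import *
go(418.5,112.6,149.3,3.5)"
```

```text
shift [-94.5  -4.  119.7] turn -0.24 t 9.15 pos [513. 114. 269.] [179.98   0.     3.26] F [-0.7 -0.6 -1.9] gap 33.3
```

Emit:
step_arm --rows '[[[-15,0,3],0],[[-35,-1,12],0],[[-58,-2,30],-0.2],[[-78,-3,55],-0.2],[[-90,-4,80],-0.2],[[-94.5,-4,100],-0.2],[[-94.5,-4,113],-0.2],[[-94.5,-4,119.5],-0.2],[[-94.5,-4,119.5],-0.2],[[-94.5,-4,119.5],-0.2]]'

```text
time: 10.15
tool_pos: [419.4, 113.3, 150.3]
tcp_rot: [-180.0, -0.1, 3.5]
ft_force: [0.1, -0.0, -1.0]
finger_gap: 33.0
grip_force: 59.9
```

```bash
python3 - <<'E'
from h import *
np.set_printoptions(precision=1,suppress=True)
a=snapshot("scene");b=snapshot("top");go(418.5,112.6,149.3,3.5)
ct=get_calibration("top");cs=get_calibration("scene")
lab=np.array([556,121,77]);x,y=[R.from_euler('z',3.5,degrees=True).apply(v) for v in([.707,0,.707],[0,1,0])]
C=[lab+i*23*x+j*34*y for i,j in((1,1),(1,-1),(-1,-1),(-1,1))]
print(proj(ct,C),proj(cs,C))
s=cv2.resize(a[190:280,240:330],(360,360),interpolation=cv2.INTER_CUBIC);t=cv2.resize(b[145:235,250:340],(360,360),interpolation=cv2.INTER_CUBIC)
cv2.imwrite("pics/aim.png",np.hstack([s,t]))
E
```

```text
shift [-1.   0.8  1.1] turn 0.02 t 10.25 pos [419.4 113.4 150.4] [-180.    -0.1    3.5] F [ 0.4  0.5 -1. ] gap 32.9
[[280.6 179.2]
 [306.2 177.8]
 [306.5 191.8]
 [281.6 193.1]] [[300.2 226. ]
 [278.9 235.8]
 [273.5 234.1]
 [294.2 224.6]]
```

View pics/aim.png

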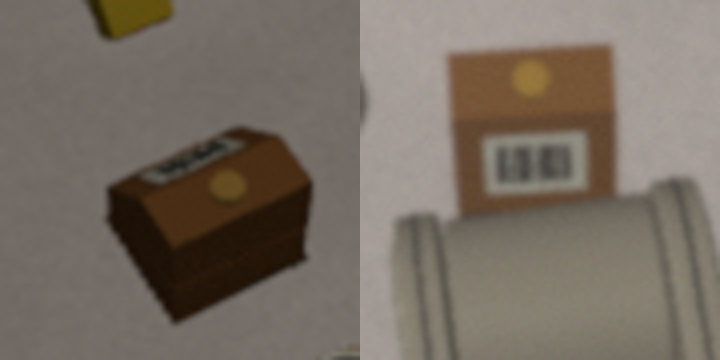

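Label corners in the top view match the prediction to within 0.6 px, and the yellow head faces the label at scene crop (135,15). I'll trim by 1 mm and hold.

Emit:
step_arm --rows '[[[-1,0.5,1],0],[[-1,0.5,1],0],[[-1,0.5,1],0],[[-1,0.5,1],0],[[-1,0.5,1],0],[[-1,0.5,1],0],[[-1,0.5,1],0],[[-1,0.5,1],0],[[-1,0.5,1],0],[[-1,0.5,1],0],[[-1,0.5,1],0],[[-1,0.5,1],0]]'

```text
time: 11.45
tool_pos: [417.5, 112.9, 148.3]
tcp_rot: [-180.0, 0.0, 3.5]
ft_force: [0.2, 0.8, -1.1]
finger_gap: 33.2
grip_force: 59.9
```

Emit:
step_arm --rows '[[[0,0,0],0],[[0,0,0],0],[[0,0,0],0],[[0,0,0],0],[[0,0,0],0],[[0,0,0],0],[[0,0,0],0],[[0,0,0],0],[[0,0,0],0],[[0,0,0],0],[[0,0,0],0],[[0,0,0],0]]'

```text
time: 12.65
tool_pos: [417.5, 112.9, 148.3]
tcp_rot: [-180.0, -0.0, 3.5]
ft_force: [0.1, -0.2, -1.5]
finger_gap: 33.2
grip_force: 59.9
```

```bash
python3 -c "
from h import *
go(490.5,-229.3,172,-21.2)"
```

```text
shift [ 51.8 346.  -23.7] turn 24.73 t 12.65 pos [417.5 112.9 148.3] [-180.     -0.      3.53] F [ 0.1 -0.2 -1.5] gap 33.2
```

Emit:
step_arm --rows '[[[-4,10,-10],0.5],[[-4,30,-25],2],[[0,60,-35],4],[[6,100,-35],7],[[13,140,-35],10],[[20,180,-35],13],[[27,220,-35],16],[[35,255,-35],18.5],[[42,290,-35],21],[[48,320,-30],23],[[51,338,-25],24.4],[[51.8,346,-24],24.7]]'

```text
time: 13.85
tool_pos: [489.9, -231.4, 172.4]
tcp_rot: [180.0, 0.0, -21.3]
ft_force: [-0.5, 0.5, -1.1]
finger_gap: 33.3
grip_force: 59.8
```

Emit:
step_arm --rows '[[[0,0,0],0],[[0,0,0],0],[[0,0,0],0]]'

```text
time: 14.15
tool_pos: [490.6, -228.4, 172.8]
tcp_rot: [-180.0, -0.0, -21.1]
ft_force: [0.3, -0.4, -1.5]
finger_gap: 33.3
grip_force: 59.8
```

```bash
python3 - <<'E'
from h import *
cv2.imwrite("pics/w4.png",snapshot("wrist"))
go(490.5,-229.3,42,-21.2)
E
```

```text
shift [  0.2   0.9 130.7] turn 0.11 t 14.2 pos [ 490.6 -228.4  172.7] [-1.800e+02 -2.000e-02 -2.109e+01] F [ 0.4  0.  -0.9] gap 32.9
```

View pics/w4.png

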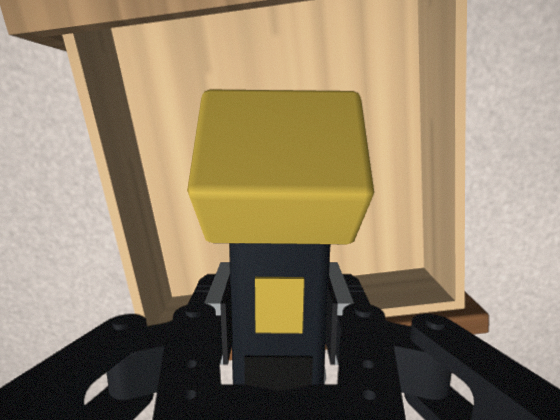

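The scanner hasn't slipped (button still at (279,306)) and the drawer is still open below it. Lowering now.

Emit:
step_arm --rows '[[[0,1,15],0],[[0,1,40],0],[[0,1,70],0],[[0,1,95],0],[[0,1,112],0],[[0,1,122],0],[[0,1,127],0],[[0,1,130],0],[[0,1,131],0],[[0,1,131.5],0],[[0,1,131.5],0]]'

```text
time: 15.3
tool_pos: [490.7, -230.5, 41.6]
tcp_rot: [180.0, -0.1, -21.2]
ft_force: [-0.3, 0.6, -1.7]
finger_gap: 33.4
grip_force: 59.9
```

Emit:
step_arm --rows '[[[0,0,0.4],0],[[0,0,0.8],0],[[0,0,1.2],0],[[0,0,1.4],0],[[0,0,1.4],0]]'

```text
time: 15.8
tool_pos: [491.2, -230.6, 40.7]
tcp_rot: [180.0, -0.1, -21.2]
ft_force: [0.2, 1.8, 5.2]
finger_gap: 33.3
grip_force: 60.9
```

Contact (5 N). I'll release and rise, opening fully because there is room in the drawer.

Emit:
step_arm --rows '[[[0,0,0],0],[[0,0,0],0],[[0,0,0],0],[[0,0,0],0],[[0,0,0],0],[[0,0,-5],0],[[0,0,-25],0],[[0,0,-55],0],[[0,0,-90],0],[[0,0,-120],0],[[0,0,-138],0],[[0,0,-138],0]]' --fingers 1

```text
time: 17.0
tool_pos: [492.1, -231.4, 181.6]
tcp_rot: [179.9, -0.4, -21.2]
ft_force: [0.4, 0.3, -0.7]
finger_gap: 85.3
grip_force: 0.0
```

```bash
python3 - <<'E'
from h import *
go(445,-225,179,-13.7)
E
```

```text
shift [-46.3  11.1   2.3] turn -7.47 t 17.0 pos [ 492.1 -231.4  181.6] [179.94  -0.38 -21.17] F [ 0.4  0.3 -0.7] gap 85.3
```

Emit:
step_arm --rows '[[[-12,3,1],-2],[[-28,7,2],-5],[[-42,10,2],-7],[[-46,11,2],-7.5],[[-46,11,2],-7.5],[[-46,11,2],-7.5]]'

```text
time: 17.6
tool_pos: [443.6, -223.9, 175.2]
tcp_rot: [-180.0, -0.0, -13.7]
ft_force: [-0.2, 0.6, 0.1]
finger_gap: 85.5
grip_force: 0.0
```

```bash
python3 - <<'E'
from h import *
np.set_printoptions(precision=1,suppress=True)
c=get_calibration("wrist");a=snapshot("wrist");cv2.imwrite("pics/w5.png",a)
# knob: project expected grip point
print(proj(c,[[371,-205,64],[490,-229,58]]))
go(371.5,-205.2,54,-13.7)
import json
json.dump({k:(v.tolist() if hasattr(v,'tolist') else v) for k,v in c.items()},open("w5.json","w"))
E
```

```text
[[277.4 317.2]
 [269.9 147.9]]
shift [-74.6  -1.1 121.3] turn -0.01 t 17.65 pos [ 443.7 -223.9  175.3] [-180.    -0.   -13.7] F [ 0.   0.2 -0. ] gap 85.3
```

View pics/w5.png

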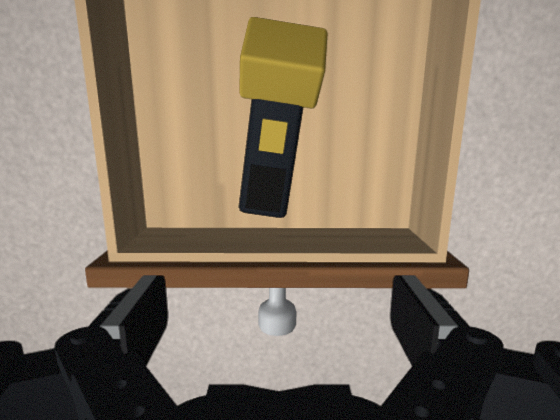

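The scanner lies flat, right way up, and the knob is at (277,316) as predicted. I'll regrip it and push.

Emit:
step_arm --rows '[[[-20,0,2],0],[[-45,0,8],0],[[-65,-1,22],0],[[-74.5,-1,45],0],[[-74.5,-1,75],0],[[-74.5,-1,100],0],[[-74.5,-1,115],0],[[-74.5,-1,120.5],0],[[-74.5,-1,120.5],0]]'

```text
time: 18.55
tool_pos: [371.0, -205.0, 54.3]
tcp_rot: [-180.0, 0.1, -13.7]
ft_force: [0.4, 0.3, 0.7]
finger_gap: 85.2
grip_force: 0.0
```

Emit:
step_arm --rows '[[[0,0,0],0],[[0,0,0],0],[[0,0,0],0],[[0,0,0],0],[[0,0,0],0],[[0,0,0],0],[[0,0,0],0],[[0,0,0],0]]' --fingers 0 --squeeze 40

```text
time: 19.35
tool_pos: [371.9, -205.2, 55.8]
tcp_rot: [-180.0, -0.1, -13.7]
ft_force: [-0.5, 4.0, 5.5]
finger_gap: 26.2
grip_force: 39.3
```

```bash
python3 -c "
from h import *
go(559.6,-251.7,56,-13.7)"
```

```text
shift [193.4   0.9   0. ] turn 0.03 t 19.35 pos [ 371.9 -205.2   55.8] [-1.7997e+02 -8.0000e-02 -1.3670e+01] F [-0.5  4.   5.5] gap 26.2
```

Push slowly, so the scanner doesn't slide.

Emit:
step_arm --rows '[[[2,0,0],0],[[6,0,0],0],[[12,0,0],0],[[19,0,0],0],[[27,0,0],0],[[35,0,0],0],[[43,0,0],0],[[51,0,0],0],[[59,0,0],0],[[67,0,0],0],[[75,0,0],0],[[83,0,0],0]]'

```text
time: 20.55
tool_pos: [452.7, -225.0, 55.8]
tcp_rot: [-180.0, -0.1, -13.7]
ft_force: [-0.7, 1.5, 5.2]
finger_gap: 26.3
grip_force: 39.3
```

Emit:
step_arm --rows '[[[8,0,0],0],[[16,0,0],0],[[24,0,0],0],[[32,0,0],0],[[40,0,0],0],[[48,0,0],0],[[56,0,0],0],[[64,0,0],0],[[72,0,0],0],[[79,0,0],0],[[85,0,0],0],[[90,0,0],0]]'

```text
time: 21.75
tool_pos: [540.2, -246.6, 55.8]
tcp_rot: [180.0, -0.1, -13.7]
ft_force: [-1.0, 0.9, 6.2]
finger_gap: 26.4
grip_force: 39.4
```

Emit:
step_arm --rows '[[[4,0,0],0],[[8,0,0],0],[[11,0,0],0],[[14,0,0],0],[[16,0,0],0],[[18,0,0],0],[[18,0,0],0],[[18,0,0],0]]'

```text
time: 22.55
tool_pos: [557.7, -250.9, 55.8]
tcp_rot: [180.0, -0.1, -13.7]
ft_force: [1.3, -1.2, 5.2]
finger_gap: 26.0
grip_force: 39.4
```

Emit:
step_arm --rows '[[[1,0,0],0],[[2,0,0],0],[[3,0,0],0],[[4,0,0],0],[[4,0,0],0],[[4,0,0],0]]'

```text
time: 23.15
tool_pos: [559.4, -251.3, 55.7]
tcp_rot: [180.0, 0.2, -13.7]
ft_force: [-11.0, 2.3, 14.5]
finger_gap: 26.3
grip_force: 40.2
```

Emit:
step_arm --rows '[[[1,0,0],0],[[2,0,0],0],[[2,0,0],0],[[2,0,0],0]]'

```text
time: 23.55
tool_pos: [559.5, -251.3, 55.7]
tcp_rot: [-180.0, 0.4, -13.7]
ft_force: [-21.3, 5.0, 23.6]
finger_gap: 26.4
grip_force: 40.9
```

At the end stop. I'll relax, release and withdraw.

Emit:
step_arm --rows '[[[-1.5,0,0],0],[[-3,0,0],0],[[-3.5,0,0],0],[[-3.5,0,0],0]]'

```text
time: 23.95
tool_pos: [559.3, -251.3, 55.8]
tcp_rot: [180.0, -0.0, -13.7]
ft_force: [-3.0, 1.0, 7.5]
finger_gap: 25.8
grip_force: 39.6
```

Emit:
step_arm --rows '[[[0,0,0],0],[[0,0,0],0],[[0,0,0],0],[[0,0,0],0],[[0,0,0],0],[[0,0,-10],0],[[0,0,-35],0],[[0,0,-70],0],[[-10,0,-100],0],[[-19,0,-110],0],[[-19,0,-110],0],[[-19,0,-110],0]]' --fingers 1

```text
time: 25.15
tool_pos: [540.8, -246.6, 165.1]
tcp_rot: [180.0, -0.0, -13.7]
ft_force: [-0.5, -0.5, -0.5]
finger_gap: 85.2
grip_force: 0.0
```

```bash
python3 - <<'E'
from h import *
cv2.imwrite("pics/w6.png",np.hstack([snapshot("wrist")[60:260],np.zeros((200,10,3),np.uint8),cv2.imread("pics/w1.png")[60:260,260:490]]))
go(540,-248,165,-13.8)
E
```

```text
shift [-0.1  1.8 -0.8] turn 0.13 t 25.2 pos [ 540.5 -246.3  164.2] [-1.7998e+02  5.0000e-02 -1.3670e+01] F [-0.3 -0.6 -0.5] gap 85.3
```

View pics/w6.png

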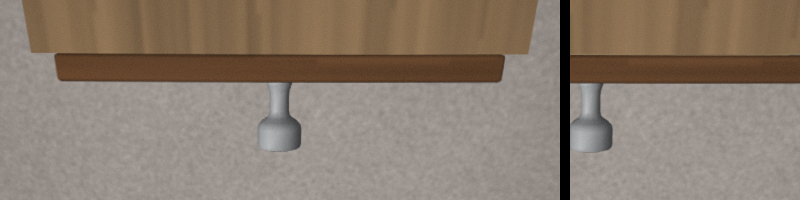

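The picture shows the drawer shut: its front edge is at crop row 55 and the knob at (279,133), as at the start.

```bash
python3 -c "
from bench import r
print(r.hand_in())"
```

```text
the job is handed in; nothing more can be done
None
```

I scanned the bronze tin's label with the scanner held still for over 2 s (aim checked by calculation, since the beam isn't visible in the pictures), laid the scanner back flat and right way up in the drawer, pushed the drawer to its stop, and handed the job in at about 25 s.

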